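# Slide the tube carrier to the reading station

### The arm

A 6-joint arm with a two-finger parallel gripper is mounted at the origin on the work surface. World frame = base frame: x ahead of the robot, y to its left, z up, the work surface at z = 0. Lengths are in m, angles in degrees, forces in N, time in s.
With the tool pointing down it reaches from about 0.35 to 0.875 m from the base axis. Payload 15.5 kg.
Tool frame: the origin (TCP) lies between the finger pads; the fingertips stand robot.tip_reach ahead of it and the grasp point (between the pads) lies 3 mm ahead of it (robot.tip_reach is the distance from the TCP to the fingertips, in m); z points along the fingers, y is the line along which they close (so a half turn about z gives the same grasp; the last joint's range is limited). The gripper opens to 85 mm and grips with 20 to 120 N. Pads are 22 mm wide; open, the fingers measure 114 mm over their backs; the gripper's body (76 mm by 85 mm) begins 54 mm behind the grasp point. The pads swing forward as they close: fully open they stand 13 mm farther back than shut.
Start: joints at [60.762, 28.281, 77.091, -0, 74.628, -5.472], TCP at [0.252, 0.572, 0.253] pointing down, gripper open.
Joint ranges: [-166.48, 166.48], [-47.26, 123.95], [12.59, 153.08], [-70.14, 250.14], [6.76, 159.57], [-176.63, 176.63]. Speed limits (degrees/s): [108.29, 108.29, 147.25, 172.46, 172.46, 172.46].

### API

Orientations are given as [roll, pitch, yaw] about the fixed x, y, z axes, in that order (R = Rz(yaw) Ry(pitch) Rx(roll)).
In Python, from rig import get_obs, cams, workorder, robot gives the robot as it stands.
- The arm moves only by the shell command python3 -m inch 'ROWS' [FORCE]. ROWS is JSON, a list of rows, each a list of 7 numbers: the shift along the tool's x, y, z in cm, then the turn, a rotation vector about the tool's x, y, z in degrees, then the opening, from 0 (shut) to 1 (fully open). A call has 1 to 10 rows; each row is the pose to reach, as a shift and turn from the pose commanded when the call began, along the tool's axes at that moment; what a row does not reach only later rows make up. A row lasts 1/8 s, in which the tool goes at most 62.5 mm and 10.7 degrees, less where a joint would pass 70% of its speed; a pose out of reach is approached as far as the arm can. A call with a gripper value outside its range is refused whole. The fingers move at their own pace and stop on an object; FORCE is the grip in N (left out, the last holds). Time passes only in rows, so rows that repeat a pose let the fingers close. It gives the time, the measured TCP pose, the force, the opening and the grip force at its end, in the units of the state.
- get_obs(): the state, without advancing time (a new reading comes with each control period).
- cams.snapshot(name): name is "side" or "top" or "wrist"; returns the picture (420x560x3 uint8, blue, green, red); there is no depth.
- cams.camera_params(name): a dict with "vfov" (degrees; the focal length in pixels is half the picture's height over the tangent of half this angle, whatever the lens; pixels are square), "cx", "cy" (the principal point, pixels), "cam_to_world" (4x4, takes a point from camera to world coordinates); the wrist camera has in their place "tool_from_camera" (4x4, takes a point from camera to tool coordinates, whose origin is the TCP and whose axes are the flange's). Camera axes: x right, y down, z forward; pixel columns grow to the right and rows downward; lengths in m; the calibration is good to about 2 mm. A picture is of the moment at which its call begins: read the wrist's pose just before it. camera_params takes no time and is no camera call.
- workorder.hand_in(): hands the job in; it is judged then, once.
The state is a dict: "t": time; "joint_positions": joint angles; "dq": joint speeds; "joint_efforts": joint torques, N m; "tcp_pos": TCP position; "orientation": TCP orientation; "ft_force": force on the tool from outside, world axes, zero at the start; "moment": the same for the moment, N m; "gripper_width": finger opening in m; "grip_force": force on a finger pad.
Only numpy, scipy, OpenCV 4.12 (cv2) and the standard library are available. Lean on these libraries where they do the work, as an engineer would, in place of code of your own. Each camera call takes 0.05 s, during which the arm holds its last target. There are 200 camera calls.

### The job

Lift the orange transit stop out of the conveyor rail and set it down in the grey parts tray. Then, with a steady push that you can feel, slide the black tube carrier along the rail, in under the clear guard, until the spring index pin clicks into its notch, not past it. Do not lift the carrier out of the rail, do not knock against the guard, and leave everything else on the bench where it stands.

Things in the scene. Friction and masses are not known exactly. Their poses are not given: they have to be found in the camera images.
- rail: Aluminium conveyor rail, dark side walls, 470 mm long, 58 mm wide, fixed. Origin: middle of its underside, on the bench. y = sliding direction (towards the guard), z up. Channel 42 mm wide, slick floor 14 mm above the bench, walls up to 26 mm above the bench. From y = -235 mm to an end wall at y = +235 mm. Yellow pocket of the transit stop at y = -20 mm.
- carrier: Black carrier with seven capped tubes, 150 mm long (y), 40 mm wide (x), 80 mm tall, 0.3 to 0.55 kg, loose in the rail (1 mm free each side), axes as the rail's. Origin: middle of its underside. It waits between the rail's -y end and the stop. Notch for the index pin half-way along its +x side; the nose (y = +75 mm) has a ramp there. It slides with 1 to 6 N, up to 10 N as the nose climbs the pin.
- push_plate (a point): Middle of the flat blue rear plate of the carrier (40 mm wide, 24 to 68 mm above the carrier's underside), 75 mm behind the carrier's origin and 46 mm above its underside: the place to push. The plate faces the carrier's -y.
- transit_stop: Orange post with two black bands, 24 mm (x) by 18 mm (y) by 115 mm tall, about 60 g, standing upright on the bench in the rail's pocket (14 mm deep), in front of the carrier's nose, which it blocks. Origin: middle of its foot; z along the post; the 24 mm width lies across the rail.
- stop_mid (a point): The middle of the orange post, 57.5 mm above its foot.
- parts_tray: Open grey tray, 120 mm (x) by 160 mm (y), rim 30 mm high, walls and floor about 4 mm, fixed to the bench. Origin: middle of its underside. The post may stand or lie in it.
- cover: Clear guard over the rail, origin and axes as the rail's. Roof x -58 to 58 mm, y 10 to 235 mm, underside 100 mm, top 105 mm above the bench; legs at x = +-53 mm, y = 65 and 228 mm; scanner head on top (y 147 to 223 mm, up to 155 mm). At the station the push plate is 18 to 42 mm inside the roof's front edge: reach in slanted, tips leading.
- guard_edge (a point): Middle of the orange front edge of the guard's roof, at the height of its underside (100 mm above the bench).
- index_pin (a joint): Spring index pin, an 18 mm steel ball entering the channel from the rail's +x side (red cap outside), in m: 0 = fully out (at the start, and when clicked into the notch), 0.004 to 0.006 while the carrier's side holds it back. Its place is adjusted daily: carrier's origin at y = 103 to 127 mm of the rail when in the notch. Pushing on past the notch takes 15 N or more: stop at about 11 N.
- reagent_bottle: Bystander: amber bottle, 60 mm across, 135 mm tall, origin under its middle.
- wipe_tub: Bystander: white tub with blue cap, 72 mm across, 110 mm tall, origin under its middle.
- beaker: Bystander: green beaker, 64 mm across, 85 mm tall, origin under its middle.
- tip_box: Bystander: blue and white pipette tip box, 85 mm (x) by 120 mm (y) by 66 mm tall, origin under its middle.
- spare_carrier: Bystander: a second black tube carrier, 150 mm by 40 mm by 80 mm tall, standing on the bench to the left, origin under its middle, long in y.
- code_scanner: Bystander: hand-held code scanner lying on the bench, about 160 mm (x) by 62 mm by 34 mm tall, origin under the middle of its black grip.
Mind the look-alikes: they are no part of the job. There is more than one size of the transit_stop; the job needs the larger.

How it is judged:
By the outcome, as a careful person would: the job done as asked, in the order asked, and still so for the second after the job is handed in, with the robot touching nothing.
It also fails if it takes over 64 s, if anything falls off the work surface, if the arm or the gripper's body presses on something with over 40 N, if the wrist force passes 120 N, or if a joint passes its speed limit or range.

## Working session

There is one attempt and no reset: what is moved stays moved. The work goes in short steps, Python scripts to look and compute and a shell command to move; the robot and the scene stay as the last step left them, time stands still between calls to the robot, and variables do not carry over. Pictures are saved under pics/ and viewed, at most 10 in all, crops included, and the job is handed in when it is done.

```bash
ls; mkdir -p pics; python3 - <<'E'
from rig import get_obs,cams,robot
import cv2,numpy as np
print(get_obs(),robot.tip_reach)
ims=[]
for n in ("side","top","wrist"):
    im=cams.snapshot(n);cv2.imwrite(f"pics/{n}0.png",im);ims.append(im)
    print(n,{k:np.round(v,4).tolist() for k,v in cams.camera_params(n).items() if not isinstance(v,str)})
E
```

```text
pics
{'t': 0.0, 'joint_positions': array([ 6.07626976e+01,  2.83148323e+01,  7.71295186e+01,  7.91168401e-04,
        7.46274162e+01, -5.47003403e+00]), 'dq': array([ 0.0970647 ,  0.01705991,  0.01783987,  0.01869032, -0.09311788,
        0.02464306]), 'joint_efforts': array([ 1.74220728e-03, -8.82158089e+01, -3.83891737e+01,  3.67438884e-05,
        9.71069676e-03, -3.08574977e-05]), 'tcp_pos': array([0.25169435, 0.57169901, 0.25268668]), 'orientation': array([-1.79928632e+02, -7.60033371e-03,  1.56232517e+02]), 'ft_force': array([-0.33214829,  0.35037293, -0.712163  ]), 'moment': array([-0.06400902, -0.01466342, -0.02957927]), 'grip_force': 0.0, 'gripper_width': 0.08555162449615467} 0.022
side {'vfov': 53.0907, 'cx': 279.3346, 'cy': 207.3539, 'cam_to_world': [[0.7061, -0.4463, 0.5498, -0.0674], [-0.708, -0.4603, 0.5356, -0.5864], [0.0141, -0.7674, -0.641, 0.7852], [0.0, 0.0, 0.0, 1.0]]}
top {'vfov': 44.7764, 'cx': 280.2805, 'cy': 212.8606, 'cam_to_world': [[0.0221, -0.9938, 0.1089, 0.3694], [-0.9998, -0.0222, 0.0007, -0.0245], [0.0017, -0.1089, -0.994, 1.5415], [0.0, 0.0, 0.0, 1.0]]}
wrist {'vfov': 61.6535, 'cx': 282.041, 'cy': 214.5959, 'tool_from_camera': [[-0.0008, -0.9654, -0.2609, 0.0667], [1.0, -0.0008, 0.0, 0.0009], [-0.0003, -0.2609, 0.9654, -0.1214], [0.0, 0.0, 0.0, 1.0]]}
```

View pics/top0.png

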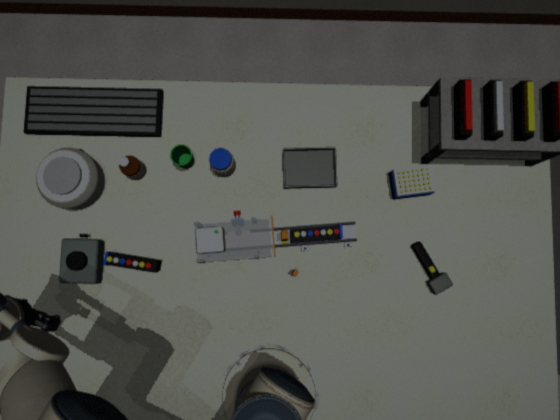

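View pics/side0.png

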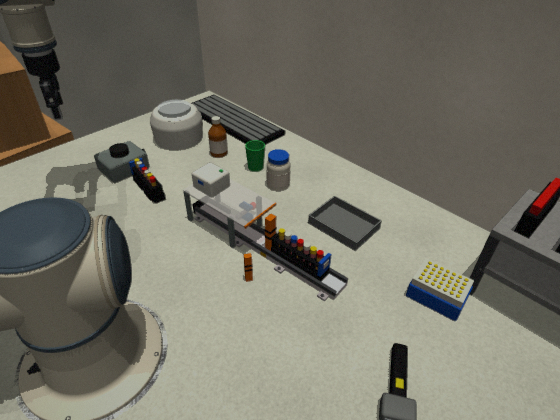

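Top picture: the rail runs across from about (195,240) to (355,232), guard left (orange edge x≈273), tray at (310,168). Orange candidates: A, the tall banded post in the rail pocket, top (284,237) / side (270,232). B, the short post on the bench, top (294,272) / side (248,266). The guard's orange edge is also orange. I choose A: it is taller and stands in the rail in front of the nose. Black carriers: the one in the rail at (315,234) is the job, and the one at (132,261) is the spare.

```bash
cat > h.py <<'E'
import numpy as np,cv2
from rig import get_obs,cams,robot
from scipy.spatial.transform import Rotation as R
def T(name,o=None):
    p=cams.camera_params(name)
    if name!="wrist": return p,np.array(p["cam_to_world"])
    o=o or get_obs(); M=np.eye(4); M[:3,:3]=R.from_euler("xyz",o["orientation"],degrees=True).as_matrix(); M[:3,3]=o["tcp_pos"]
    return p,M@np.array(p["tool_from_camera"])
def ray(name,uv,o=None):
    p,M=T(name,o); f=210/np.tan(np.radians(p["vfov"]/2))
    d=np.array([(uv[0]-p["cx"])/f,(uv[1]-p["cy"])/f,1]); return M[:3,3],M[:3,:3]@d
def onz(name,uv,z,o=None):
    c,d=ray(name,uv,o); return c+d*(z-c[2])/d[2]
def proj(name,X,o=None):
    p,M=T(name,o); f=210/np.tan(np.radians(p["vfov"]/2)); q=np.linalg.inv(M)@np.r_[X,1]
    return np.array([p["cx"]+f*q[0]/q[2],p["cy"]+f*q[1]/q[2]])
def tri(a,b):
    (c1,d1),(c2,d2)=a,b
    s=np.linalg.lstsq(np.c_[d1,-d2],c2-c1,rcond=None)[0]; P=c1+d1*s[0];Q=c2+d2*s[1]
    return (P+Q)/2,np.linalg.norm(P-Q)
def tool(dw,o=None):  # world shift -> tool shift cm
    o=o or get_obs(); return R.from_euler("xyz",o["orientation"],degrees=True).as_matrix().T@np.array(dw)*100
E
python3 - <<'E'
from h import *
for n in("top","side"):
    im=cv2.imread(f"pics/{n}0.png");h=cv2.cvtColor(im,cv2.COLOR_BGR2HSV)
    for nm,lo,hi in(("or",(6,150,70),(20,255,255)),("blue",(105,130,50),(125,255,255)),("red",(0,170,60),(4,255,255))):
        k,l,s,c=cv2.connectedComponentsWithStats(cv2.inRange(h,lo,hi))
        for i in range(1,k):
            if s[i,4]>8: print(n,nm,s[i],c[i].round(1),np.round(cv2.minAreaRect(np.argwhere(l==i)[:,::-1].astype(np.float32))[0:3][2]))
a=cv2.imread("pics/top0.png")[140:290,190:365];b=cv2.imread("pics/side0.png")[170:300,180:355]
a=cv2.resize(a,(700,600),interpolation=2);b=cv2.resize(b,(700,520),interpolation=2)
cv2.imwrite("pics/ca.png",np.clip(a*1.6,0,255));cv2.imwrite("pics/cb.png",np.clip(b*1.4,0,255))
E
```

```text
top or [281 230   6   9  49] [283.8 233.9] 90.0
top or [293 270   5   6  22] [294.9 272.4] 27.0
top blue [210 148  21  22 363] [220.  158.5] 90.0
top blue [339 224   4  14  38] [340.3 230.4] 85.0
top blue [307 230   6   7  32] [309.7 233. ] 90.0
top blue [103 252   6  13  39] [105.1 258.2] 11.0
top blue [119 258   6   6  26] [121.9 260.6] 45.0
top red [465  80   7  50 293] [468.2 104.7] 88.0
top red [558  82   2  29  32] [558.9  94.9] 90.0
top red [234 211   6   4  19] [236.5 212.4] 90.0
top red [334 228   4   6  19] [335.6 230.6] 90.0
top red [314 230   5   6  23] [316.2 232.4] 90.0
top red [126 260   6   5  24] [128.7 262. ] 90.0
top red [146 263   5   5  23] [147.8 265. ] 90.0
side or [209 125  17  12 150] [216.6 130.9] 83.0
side or [  1 150   5   4   9] [  2.9 151.2] 45.0
side or [147 175   6   5  10] [149.  177.3] 68.0
side or [151 182   4   4   9] [152.8 183.2] 90.0
side or [244 203  32  25  84] [257.8 216.5] 53.0
side or [265 214  11  18 153] [269.8 222.1] 90.0
side or [266 232  10   5  23] [270.1 234.2] 83.0
side or [280 236   4   4  11] [281.6 237.4] 90.0
side or [265 239   
[... 247 characters left out ...]
1  15 253] [278.  156.7] 90.0
side blue [129 160   6  14  37] [131.5 164.6] 76.0
side blue [139 163   6   7  21] [141.2 165.4] 45.0
side blue [198 180   5   5  13] [200. 182.] 27.0
side blue [291 235   6   8  39] [293.4 238.7] 90.0
side blue [318 253  13  23 135] [323.1 264.3] 45.0
side blue [406 283  67  37 796] [434.3 301.4] 3.0
side red [142 167   5   3  11] [144.1 168.2] 90.0
side red [150 176   5   6  24] [152.  178.5] 90.0
side red [530 178  30  36 395] [545.6 195.6] 39.0
side red [298 239   5   7  33] [300.  242.2] 90.0
side red [317 250   6   8  39] [319.7 253.4] 90.0[ WARN:0@0.804] global loadsave.cpp:1063 imwrite_ Unsupported depth image for selected encoder is fallbacked to CV_8U.
```

View pics/ca.png

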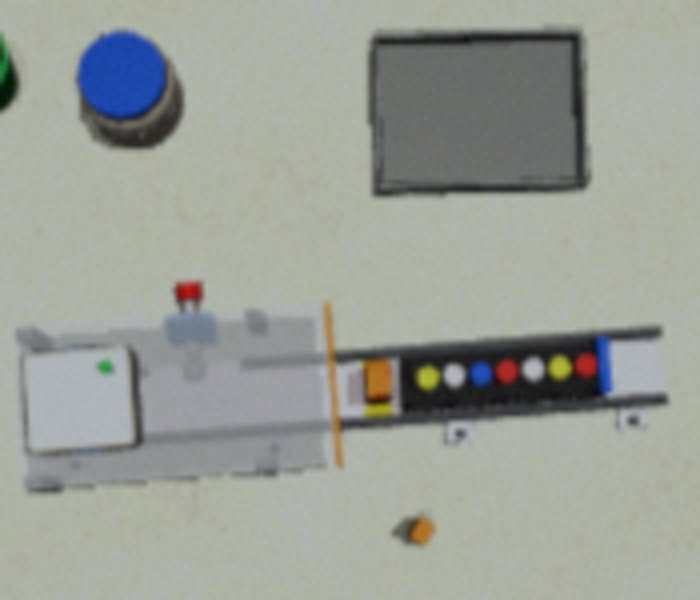

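View pics/cb.png

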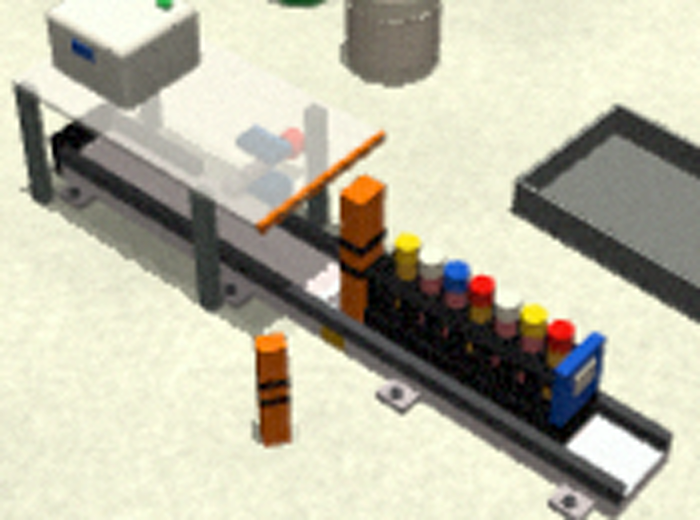

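The crops confirm it. The tall post is in the yellow pocket (crop a (378,380), crop b (363,250)), carrier nose just behind it, blue plate at (605,365), tray corners clear, and the short look-alike stands apart.

```bash
python3 - <<'E'
from h import *
A=lambda u,v:(190+(u+.5)/4-.5,140+(v+.5)/4-.5)
B=lambda u,v:(180+(u+.5)/4-.5,170+(v+.5)/4-.5)
e=[onz("top",A(329,303),.103),onz("top",A(339,465),.103)]
print("edge",*e,"yaw",np.degrees(np.arctan2(*(e[0]-e[1])[1::-1])))
s=[onz("side",B(383,135),.103),onz("side",B(262,228),.103)];print("edge side",*s)
for nm,a,b in(("post",(378,378),(363,190)),("plate top",(604,366),(582,366*0+362))):
    print(nm,onz("top",A(*a),.115 if nm=="post" else .082),tri(ray("top",A(*a)),ray("side",B(*b))))
print("tray",[onz("top",A(*p),.03).round(3) for p in((374,35),(580,33),(587,185),(376,192))])
r=[onz("top",A(*p),.026) for p in((332,426),(664,400),(332,356),(660,331))];print("rail",*r,[np.degrees(np.arctan2(-(q-p)[0]*-1,-(q-p)[1])) for p,q in(r[:2],r[2:])])
E
```

```text
edge [5.19387233e-01 1.65912917e-04 1.03000000e-01] [ 0.40504901 -0.00960348  0.103     ] yaw 4.883656675751016
edge side [0.52163492 0.00184971 0.103     ] [ 0.40780805 -0.01021981  0.103     ]
post [ 0.46609091 -0.03562087  0.115     ] (array([ 0.46652349, -0.03592411,  0.11353125]), np.float64(0.0008842787510861433))
plate top [ 0.48055131 -0.19777426  0.082     ] (array([ 0.48183091, -0.19936872,  0.07578122]), np.float64(0.0023299471224963817))
tray [array([ 0.731, -0.028,  0.03 ]), array([ 0.737, -0.183,  0.03 ]), array([ 0.62, -0.19,  0.03]), array([ 0.611, -0.032,  0.03 ])]
rail [ 0.43568858 -0.00293397  0.026     ] [ 0.4604741  -0.24926583  0.026     ] [ 0.48777006 -0.00169595  0.026     ] [ 0.51191997 -0.2459701   0.026     ] [np.float64(5.745672890011577), np.float64(5.646139771464091)]
```

```bash
python3 - <<'E'
from h import *
o=get_obs(); print(tool(np.array([.4664,-.035,.255])-o["tcp_pos"]))
Rt=R.from_euler("xyz",[180,0,95.5],degrees=True); print((R.from_euler("xyz",o["orientation"],degrees=True).inv()*Rt).as_rotvec(degrees=True))
E
```

```text
[-44.09938397 -46.88178336  -0.17908834]
[-5.23662683e-02  2.22360923e-02  6.07335285e+01]
```

```bash
python3 -m inch '[[-44.1,-46.9,-0.2,0,0,60.7,0.6],[-44.1,-46.9,-0.2,0,0,60.7,0.6],[-44.1,-46.9,-0.2,0,0,60.7,0.6],[-44.1,-46.9,-0.2,0,0,60.7,0.6],[-44.1,-46.9,-0.2,0,0,60.7,0.6],[-44.1,-46.9,-0.2,0,0,60.7,0.6],[-44.1,-46.9,-0.2,0,0,60.7,0.6],[-44.1,-46.9,-0.2,0,0,60.7,0.6],[-44.1,-46.9,-0.2,0,0,60.7,0.6],[-44.1,-46.9,-0.2,0,0,60.7,0.6]]' 40
```

```text
t: 1.4
tcp_pos: [0.4605, -0.0194, 0.2553]
orientation: [180.0, -0.0, 95.5]
ft_force: [1.4, -0.1, 1.1]
gripper_width: 0.0511
grip_force: 0.0
```

```bash
python3 -m inch '[[-1.6,0.4,0,0,0,0,0.6],[-1.6,0.4,0,0,0,0,0.6],[-1.6,0.4,0,0,0,0,0.6]]'; python3 - <<'E'
from h import *
o=get_obs();im=cams.snapshot("wrist");cv2.imwrite("pics/w1.png",im)
print(o["tcp_pos"],o["orientation"],o["joint_positions"].round(1))
for X in([.4664,-.0355,.115],[.4635,-.0045,.1]):print(proj("wrist",X,o))
E
```

```text
t: 1.78
tcp_pos: [0.4652, -0.0316, 0.2551]
orientation: [-180.0, -0.0, 95.6]
ft_force: [-0.8, -0.0, -0.7]
gripper_width: 0.0514
grip_force: 0.0
[ 0.46516152 -0.0316177   0.25510842] [-1.79966305e+02 -2.63195663e-02  9.55836060e+01] [-11.2  15.4  98.4   0.   66.2 -16.8]
[283.59271598 215.26157456]
[283.68642239 172.15322883]
```

View pics/w1.png

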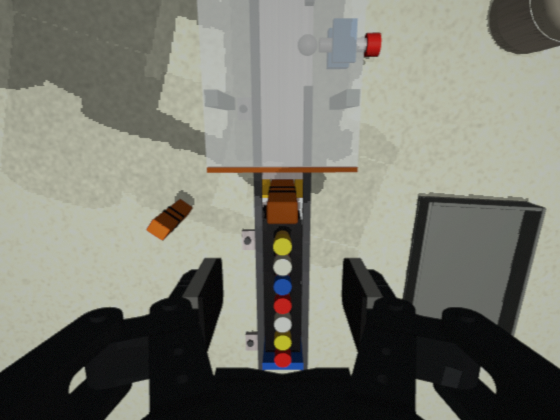

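```bash
python3 - <<'E'
from h import *
im=cv2.imread("pics/w1.png");o=get_obs()
h=cv2.cvtColor(im,cv2.COLOR_BGR2HSV)
m=cv2.inRange(h,(5,150,60),(20,255,255))
for r in range(180,226,3):
    c=np.flatnonzero(m[r,260:306])+260; print(r,(c.min(),c.max(),len(c)) if len(c) else None,h[r,283],end=";")
ed=np.argwhere(m[160:178,205:360])+[160,205];p=np.polyfit(ed[:,1],ed[:,0],1);print(p,ed.min(0),ed.max(0))
pa=[onz("wrist",(u,np.polyval(p,u)),.1025,o) for u in(208,357)];print(*pa,np.degrees(np.arctan2(*(pa[1]-pa[0])[1::-1])))
for v in(194,222):print(v,onz("wrist",(283,v),.115,o))
for z in(.026,.04):print("pin",onz("wrist",(307,44),z,o),onz("wrist",(373,44),z,o))
print("plate",onz("wrist",(282,367),.082,o))
E
```

```text
180 (np.int64(272), np.int64(292), 21) [ 11 207  74];183 (np.int64(270), np.int64(294), 25) [ 12 231  73];186 None [ 11 215  38];189 (np.int64(269), np.int64(295), 25) [ 12 233  69];192 None [ 10 190  43];195 (np.int64(268), np.int64(296), 29) [ 13 234  73];198 (np.int64(269), np.int64(295), 27) [ 12 234  73];201 (np.int64(268), np.int64(296), 29) [ 12 237  83];204 (np.int64(267), np.int64(296), 30) [ 13 222 125];207 (np.int64(267), np.int64(296), 30) [ 12 218 125];210 (np.int64(267), np.int64(297), 31) [ 12 224 124];213 (np.int64(267), np.int64(297), 31) [ 12 222 122];216 (np.int64(267), np.int64(297), 31) [ 13 221 121];219 (np.int64(267), np.int64(297), 31) [ 13 228 121];222 (np.int64(267), np.int64(297), 31) [ 12 225 111];225 None [170  23  33];[-3.98538937e-04  1.69696609e+02] [168 207] [172 356]
[ 0.40456835 -0.0077437   0.1025    ] [0.52019036 0.00357636 0.1025    ] 5.591768014125198
194 [ 0.46437155 -0.01878613  0.115     ]
222 [ 0.46653278 -0.04077926  0.115     ]
pin [0.47459202 0.10389556 0.026     ] [0.5345448  0.10974835 0.026     ]
pin [0.47394091 0.10114875 0.04      ] [0.53149949 0.10676781 0.04      ]
plate [ 0.48108812 -0.19792017  0.082     ]
```

Wrist view: post top face at (283,212), guard edge at row 170, pin ball at (307,44), red cap (373,44); the fingers are already centred over the post. Going straight down.

```bash
python3 -m inch '[[0,0.05,5,0,0,0,0.6],[0,0.05,10,0,0,0,0.6],[0,0.05,13,0,0,0,0.6],[0,0.05,15.4,0,0,0,0.6],[0,0.05,15.4,0,0,0,0.6],[0,0.05,15.4,0,0,0,0],[0,0.05,15.4,0,0,0,0],[0,0.05,15.4,0,0,0,0],[0,0.05,15.4,0,0,0,0],[0,0.05,15.4,0,0,0,0]]' 40
```

```text
t: 3.08
tcp_pos: [0.4666, -0.0327, 0.1023]
orientation: [179.9, 0.0, 95.5]
ft_force: [-1.9, 1.5, 9.1]
gripper_width: 0.0239
grip_force: 42.4
```

```bash
python3 -m inch '[[0,0,-2,0,0,0,0],[0,0,-6,0,0,0,0],[0,0,-10,0,0,0,0],[0,0,-14,0,0,0,0],[-2,4,-14,0,0,0,0],[-4,8,-14,0,0,0,0],[-6,13,-14,0,0,0,0],[-8,17,-14,0,0,0,0],[-9.5,20,-14,0,0,0,0],[-9.5,20,-14,0,0,0,0]]'
```

```text
t: 4.32
tcp_pos: [0.6759, -0.1088, 0.2413]
orientation: [179.9, 0.0, 95.5]
ft_force: [-1.4, 0.6, -1.4]
gripper_width: 0.0233
grip_force: 41.0
```

```bash
python3 -m inch '[[0,0,5,0,0,0,0],[0,0,9,0,0,0,0],[0,0,11.5,0,0,0,0],[0,0,12.5,0,0,0,0],[0,0,13,0,0,0,0],[0,0,13,0,0,0,0]]'; python3 - <<'E'
from h import *
o=get_obs();print(o["gripper_width"],o["joint_positions"].round(1))
for n in("side","wrist"):
    cv2.imwrite(f"pics/{n}2.png",cams.snapshot(n))
a=cv2.imread("pics/side2.png")[120:330,190:470]
cv2.imwrite("pics/v2.png",np.hstack([cv2.resize(a,(400,300)),cv2.resize(cv2.imread("pics/wrist2.png"),(400,300))]))
E
```

```text
t: 5.08
tcp_pos: [0.6747, -0.108, 0.1121]
orientation: [179.9, 0.0, 95.5]
ft_force: [-0.4, 0.4, -0.1]
gripper_width: 0.0236
grip_force: 41.2
0.023597992360379776 [-14.1  41.1  76.1  -0.   62.7 -19.6]
```

View pics/v2.png

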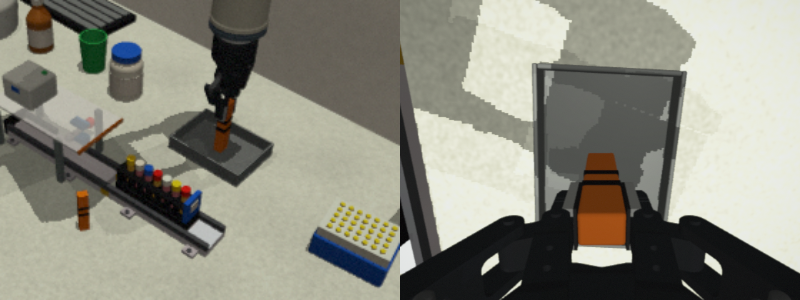

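The post (side half, (222,125)) is held over the middle of the tray, and the tray is empty. I'll lower the last 6 mm and release.

```bash
python3 -m inch '[[0,0,0.2,0,0,0,0],[0,0,0.4,0,0,0,0],[0,0,0.5,0,0,0,0],[0,0,0.55,0,0,0,0],[0,0,0.55,0,0,0,0]]'
```

```text
t: 5.8
tcp_pos: [0.6745, -0.1081, 0.1063]
orientation: [180.0, 0.0, 95.5]
ft_force: [-3.3, 0.6, 8.0]
gripper_width: 0.0237
grip_force: 42.4
```

```bash
python3 -m inch '[[0,0,0,0,0,0,0.3],[0,0,0,0,0,0,0.5],[0,0,0,0,0,0,0.6],[0,0,-2,0,0,0,0.6],[0,0,-6,0,0,0,0.6],[0,0,-11,0,0,0,0.6],[0,0,-16,0,0,0,0.6],[0,0,-18,0,0,0,0.6],[0,0,-18,0,0,0,0.6]]'; python3 - <<'E'
from h import *
cv2.imwrite("pics/w3.png",cams.snapshot("wrist"))
im=cv2.imread("pics/w3.png");h=cv2.cvtColor(im,cv2.COLOR_BGR2HSV);k,l,s,c=cv2.connectedComponentsWithStats(cv2.inRange(h,(5,150,60),(20,255,255)));print(s[1:][s[1:,4]>20]);o=get_obs()
print(proj("wrist",[.6747,-.108,.119],o),proj("wrist",[.6747,-.108,.004],o))
Rd=R.from_euler("xyz",[180,0,95.6],degrees=True)
print("rail frame tool axes",Rd.as_matrix().round(3), o["joint_positions"].round(1))
E
```

```text
t: 6.92
tcp_pos: [0.6751, -0.1081, 0.2873]
orientation: [179.8, 0.1, 95.5]
ft_force: [-0.0, -1.0, -0.7]
gripper_width: 0.0513
grip_force: 0.0
[[  0  39  99   6 587]
 [  0 109  10  16 113]
 [ 64 122  10  13  73]
 [271 173  21   7 140]
 [271 181  21   2  22]
 [ 70 182  13  13  90]
 [268 185  27  27 711]
 [ 79 237  12  13  89]]
[282.52708469 202.33323292] [282.26934989 179.75722237]
rail frame tool axes [[-0.098  0.995  0.   ]
 [ 0.995  0.098  0.   ]
 [ 0.     0.    -1.   ]] [-14.1  31.7  65.5  -0.   82.7 -19.6]
```

The post stands in the tray: its top is at (281,198) in the wrist view against (282,202) predicted. Now the slanted pose, tried high up first.

```bash
python3 -m inch '[[-2,-3,0,0,10,0,0],[-5,-6,0,0,20,0,0],[-7,-10,1,0,30,0,0],[-10,-13,2,0,40,0,0],[-12,-16,3,0,50,0,0],[-14,-19,3.7,0,60,0,0],[-15,-20.2,3.7,0,70,0,0],[-15,-20.2,3.7,0,70,0,0],[-15,-20.2,3.7,0,70,0,0],[-15,-20.2,3.7,0,70,0,0]]'; python3 - <<'E'
from h import *
o=get_obs();print(o["joint_positions"].round(1),R.from_euler("xyz",o["orientation"],degrees=True).as_matrix().round(3))
a=cams.snapshot("side");b=cams.snapshot("top");cv2.imwrite("pics/v4.png",np.hstack([cv2.resize(a,(400,300)),cv2.resize(b,(400,300))]))
E
```

```text
t: 8.22
tcp_pos: [0.4885, -0.2759, 0.2496]
orientation: [179.8, -69.8, 95.8]
ft_force: [0.0, 0.1, 0.5]
gripper_width: 0.0002
grip_force: 0.0
[-52.2  51.6  63.4  37.7 125.  -53.9] [[-0.035  0.995 -0.091]
 [ 0.343  0.098  0.934]
 [ 0.939  0.001 -0.345]]
```

View pics/v4.png

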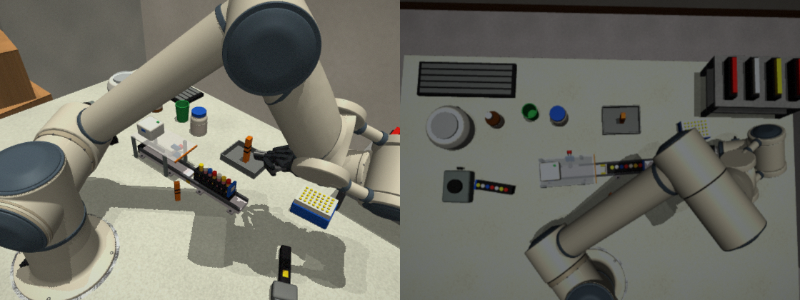

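Side half: the stop stands in the tray (247,150) and the tool is slanted over the rail behind the carrier. The bulky wrist is near the tip box (315,205), so before lowering I'll check the forearm's clearance with a quick linear fit of the link lengths.

```bash
python3 - <<'E'
from h import *
D=[([60.763,28.315,77.13],[.2517,.5717,.2527],[180,0,156.2]),([-11.2,15.4,98.4],[.46516,-.03162,.2551],[180,0,95.6]),([-14.1,41.1,76.1],[.6747,-.108,.1121],[180,0,95.5]),([-14.1,31.7,65.5],[.6751,-.1081,.2873],[180,0,95.5]),([-52.2,51.6,63.4],[.4885,-.2759,.2496],[179.8,-69.8,95.8])]
A=[];b=[]
for q,p,e in D:
    q1,q2,q3=np.radians(q);u=np.array([np.cos(q1),np.sin(q1),0]);z=np.array([0,0,1.]);l=np.cross(z,u)
    A.append(np.c_[z,u*np.sin(q2)+z*np.cos(q2),u*np.sin(q2+q3)+z*np.cos(q2+q3),R.from_euler("xyz",e,degrees=True).as_matrix()[:,2],l]);b.append(p)
A=np.vstack(A);b=np.hstack(b);x,*_=np.linalg.lstsq(A,b,rcond=None);print("d1 a2 d4 d6 off",x.round(4),np.abs(A@x-b).max())
d1,a2,d4,d6,off=x
def conf(tcp,tilt,yaw):
    y=np.radians(yaw);yd=np.array([-np.sin(y),np.cos(y),0]);t=np.radians(tilt)
    w=np.array(tcp)-d6*(yd*np.sin(t)-np.array([0,0,1])*np.cos(t))
    r=np.hypot(w[0],w[1]);r=np.sqrt(r*r-off*off);h=w[2]-d1;L=np.hypot(r,h)
    g=np.arctan2(r,h)-np.arccos((L*L+a2*a2-d4*d4)/(2*a2*L));phi=np.arctan2(w[1],w[0])-np.arcsin(off/np.hypot(w[0],w[1]))
    u=np.array([np.cos(phi),np.sin(phi),0]); E=u*a2*np.sin(g)+np.array([-np.sin(phi),np.cos(phi),0])*off+[0,0,d1+a2*np.cos(g)]
    return w,E
im=cv2.imread("pics/top0.png")
box=[onz("top",p,.066).round(3) for p in((389,176),(431,170),(434,193),(391,198))];print("box",box)
for tilt in(60,70):
  for yaw in(5.6,-5,-15):
    w,E=conf([.4864,-.2469,.066],tilt,yaw);print(tilt,yaw,"wrist",w.round(3),"elbow",E.round(3),"forearm@0.2",(w+(E-w)*.2/np.linalg.norm(E-w)).round(3))
E
```

```text
d1 a2 d4 d6 off [0.1548 0.5786 0.3542 0.3173 0.0593] 0.02493200290400832
box [array([ 0.647, -0.34 ,  0.066]), array([ 0.668, -0.464,  0.066]), array([ 0.6  , -0.472,  0.066]), array([ 0.582, -0.346,  0.066])]
60 5.6 wrist [ 0.513 -0.52   0.225] elbow [ 0.354 -0.33   0.477] forearm@0.2 [ 0.423 -0.413  0.367]
60 -5 wrist [ 0.462 -0.521  0.225] elbow [ 0.327 -0.339  0.497] forearm@0.2 [ 0.386 -0.418  0.378]
60 -15 wrist [ 0.415 -0.512  0.225] elbow [ 0.302 -0.343  0.515] forearm@0.2 [ 0.351 -0.417  0.388]
70 5.6 wrist [ 0.515 -0.544  0.175] elbow [ 0.364 -0.357  0.435] forearm@0.2 [ 0.43  -0.438  0.321]
70 -5 wrist [ 0.46  -0.544  0.175] elbow [ 0.335 -0.368  0.455] forearm@0.2 [ 0.39  -0.445  0.333]
70 -15 wrist [ 0.409 -0.535  0.175] elbow [ 0.308 -0.376  0.474] forearm@0.2 [ 0.352 -0.445  0.344]
```

```bash
python3 -m inch '[[-4.7,0,1.7,0,0,0,0],[-9.4,0,3.5,0,0,0,0],[-13.2,0,4.9,0,0,0,0],[-15.5,0,5.7,0,0,0,0],[-17.2,0,6.3,0,0,0,0],[-17.2,0,6.3,0,0,0,0],[-17.2,0,6.3,0,0,0,0]]'; python3 - <<'E'
from h import *
o=get_obs();print(o["joint_positions"].round(1),o["tcp_pos"],o["orientation"],o["ft_force"])
a=cams.snapshot("side")[150:400,230:500];b=cams.snapshot("wrist");cv2.imwrite("pics/v5.png",np.hstack([cv2.resize(a,(400,370)),cv2.resize(b,(400,370))]))
E
```

```text
t: 9.2
tcp_pos: [0.4882, -0.2768, 0.0666]
orientation: [179.8, -69.9, 95.7]
ft_force: [-0.1, -0.3, 0.4]
gripper_width: -0.0002
grip_force: 0.0
[-52.3  65.2  63.8  33.2 113.7 -63.1] [ 0.48816627 -0.2767877   0.06659612] [179.84165031 -69.9309106   95.68445656] [-0.09509081 -0.32839336  0.39070208]
```

View pics/v5.png

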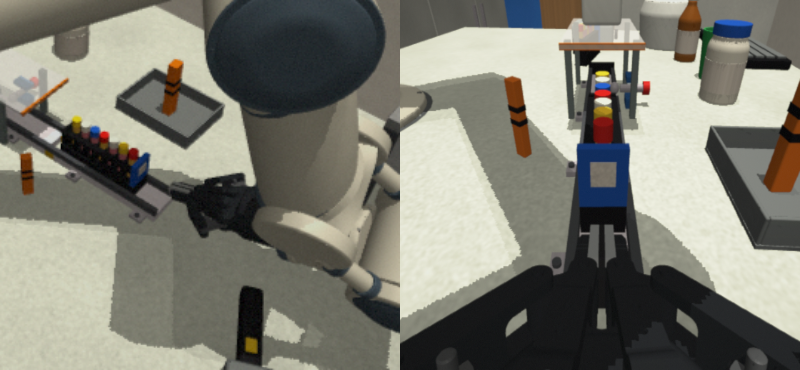

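Aligned: wrist half shows the blue plate at (604,175) dead ahead of the closed fingertips (603,235), rail clear, guard edge at (600,45). Advancing along the rail: 1 cm = (0.345, 0, 0.938) in tool axes.

```bash
python3 -m inch '[[0.35,0,0.94,0,0,0,0],[0.69,0,1.88,0,0,0,0],[1.04,0,2.81,0,0,0,0],[1.38,0,3.75,0,0,0,0],[1.55,0,4.22,0,0,0,0],[1.66,0,4.5,0,0,0,0],[1.76,0,4.78,0,0,0,0],[1.86,0,5.06,0,0,0,0],[1.97,0,5.35,0,0,0,0],[2.07,0,5.63,0,0,0,0]]'
```

```text
t: 10.55
tcp_pos: [0.482, -0.2166, 0.0657]
orientation: [-180.0, -70.0, 95.5]
ft_force: [0.9, -1.1, -0.5]
gripper_width: -0.0003
grip_force: 0.5
```

```bash
python3 -m inch '[[0.17,0,0.47,0,0,0,0],[0.35,0,0.94,0,0,0,0],[0.52,0,1.41,0,0,0,0],[0.69,0,1.88,0,0,0,0],[0.86,0,2.35,0,0,0,0],[1.04,0,2.81,0,0,0,0],[1.21,0,3.28,0,0,0,0],[1.38,0,3.75,0,0,0,0],[1.55,0,4.22,0,0,0,0],[1.73,0,4.69,0,0,0,0]]'
```

```text
t: 11.8
tcp_pos: [0.4772, -0.1666, 0.066]
orientation: [180.0, -70.0, 95.5]
ft_force: [0.3, -0.7, -0.3]
gripper_width: -0.0004
grip_force: 0.4
```

```bash
python3 -m inch '[[0.17,0,0.47,0,0,0,0],[0.35,0,0.94,0,0,0,0],[0.52,0,1.41,0,0,0,0],[0.69,0,1.88,0,0,0,0],[0.86,0,2.35,0,0,0,0],[1.04,0,2.81,0,0,0,0],[1.21,0,3.28,0,0,0,0],[1.38,0,3.75,0,0,0,0],[1.55,0,4.22,0,0,0,0],[1.73,0,4.69,0,0,0,0]]'; python3 - <<'E'
from h import *
o=get_obs();print(o["tcp_pos"],o["ft_force"]);a=cams.snapshot("side")[150:300,180:380];b=cams.snapshot("wrist");cv2.imwrite("pics/w6.png",b);cv2.imwrite("pics/v6.png",np.hstack([cv2.resize(a,(400,300)),cv2.resize(b,(400,300))]))
E
```

```text
t: 13.05
tcp_pos: [0.4724, -0.1169, 0.0661]
orientation: [-180.0, -70.0, 95.5]
ft_force: [0.6, -0.4, -1.4]
gripper_width: -0.0004
grip_force: 0.4
[ 0.47237691 -0.11687699  0.06614873] [ 0.63410644 -0.37632864 -1.40187518]
```

View pics/v6.png

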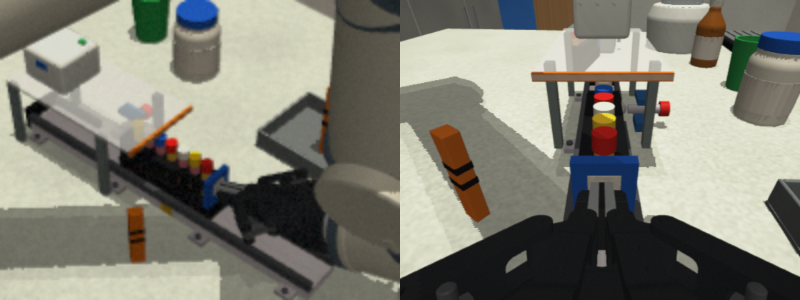

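The carrier slides along with the fingers on the plate (wrist half (604,165)), nose just under the guard, clear of it. Continuing, slower near the pin.

```bash
python3 -m inch '[[0.17,0,0.47,0,0,0,0],[0.35,0,0.94,0,0,0,0],[0.52,0,1.41,0,0,0,0],[0.69,0,1.88,0,0,0,0],[0.86,0,2.35,0,0,0,0],[0.97,0,2.63,0,0,0,0],[1.07,0,2.91,0,0,0,0],[1.17,0,3.19,0,0,0,0]]'
```

```text
t: 14.15
tcp_pos: [0.4692, -0.0833, 0.0662]
orientation: [180.0, -70.0, 95.5]
ft_force: [-0.6, -1.7, 1.5]
gripper_width: -0.0002
grip_force: 0.5
```

```bash
python3 -m inch '[[0.07,0,0.19,0,0,0,0],[0.14,0,0.38,0,0,0,0],[0.21,0,0.56,0,0,0,0],[0.28,0,0.75,0,0,0,0],[0.35,0,0.94,0,0,0,0]]'
```

```text
t: 14.78
tcp_pos: [0.4681, -0.0733, 0.0663]
orientation: [-180.0, -70.0, 95.5]
ft_force: [-0.8, -0.6, -0.2]
gripper_width: -0.0001
grip_force: 0.4
```

```bash
python3 -m inch '[[0.07,0,0.19,0,0,0,0],[0.14,0,0.38,0,0,0,0],[0.21,0,0.56,0,0,0,0],[0.28,0,0.75,0,0,0,0],[0.35,0,0.94,0,0,0,0]]'
```

```text
t: 15.4
tcp_pos: [0.4672, -0.0633, 0.0664]
orientation: [180.0, -70.0, 95.5]
ft_force: [0.5, -0.8, -0.5]
gripper_width: 0.0
grip_force: 0.4
```

```bash
python3 -m inch '[[0.1,0,0.28,0,0,0,0],[0.21,0,0.56,0,0,0,0],[0.31,0,0.84,0,0,0,0],[0.41,0,1.13,0,0,0,0],[0.52,0,1.41,0,0,0,0]]'; python3 - <<'E'
from h import *
o=get_obs()
def cap(f,o):
    h=cv2.cvtColor(f,cv2.COLOR_BGR2HSV);m=cv2.inRange(h,(0,170,60),(4,255,255))|cv2.inRange(h,(175,170,60),(180,255,255));k,l,s,c=cv2.connectedComponentsWithStats(m)
    print([ (s[i].tolist(),c[i].round(1).tolist()) for i in range(1,k) if s[i,4]>15])
for n,z in(("top0.png",0),("side0.png",0)): print(n);cap(cv2.imread("pics/"+n),o)
for n in("top","side","wrist"): f=cams.snapshot(n);cv2.imwrite(f"pics/{n}7.png",f);print(n);cap(f,o)
E
```

```text
t: 16.02
tcp_pos: [0.4658, -0.0486, 0.0665]
orientation: [179.9, -70.0, 95.6]
ft_force: [-0.6, -8.2, -0.2]
gripper_width: -0.0003
grip_force: 2.9
top0.png
[([465, 80, 7, 50, 296], [468.2, 104.5]), ([558, 82, 2, 29, 32], [558.9, 94.9]), ([234, 211, 6, 4, 19], [236.5, 212.4]), ([334, 228, 5, 6, 24], [336.0, 230.7]), ([314, 230, 5, 6, 23], [316.2, 232.4]), ([126, 260, 6, 5, 26], [128.5, 262.0]), ([146, 263, 5, 5, 23], [147.8, 265.0])]
side0.png
[([142, 167, 5, 5, 17], [143.6, 168.6]), ([150, 176, 5, 6, 26], [152.1, 178.7]), ([530, 178, 30, 37, 422], [545.2, 196.3]), ([297, 239, 6, 7, 35], [299.8, 242.1]), ([317, 250, 6, 8, 41], [319.6, 253.4])]
top
[([465, 80, 7, 50, 297], [468.1, 104.5]), ([558, 82, 2, 30, 37], [558.8, 94.5]), ([234, 210, 6, 4, 17], [236.4, 211.2]), ([126, 260, 6, 5, 26], [128.5, 262.0]), ([145, 263, 6, 5, 24], [147.7, 265.0])]
side
[([529, 178, 31, 37, 445], [545.0, 196.5]), ([259, 217, 5, 7, 31], [261.1, 220.2])]
wrist
[([267, 178, 37, 40, 1280], [284.6, 197.0]), ([383, 178, 19, 23, 366], [392.9, 188.9])]
```

The force rose to 8 N and the top-view cap moved out ~3.5 mm: the nose is climbing the pin, as expected.

```bash
python3 -m inch '[[0.07,0,0.19,0,0,0,0],[0.14,0,0.38,0,0,0,0],[0.21,0,0.56,0,0,0,0],[0.28,0,0.75,0,0,0,0],[0.35,0,0.94,0,0,0,0]]'
```

```text
t: 16.8
tcp_pos: [0.4648, -0.0384, 0.0665]
orientation: [-180.0, -70.0, 95.5]
ft_force: [-1.1, -5.3, -0.6]
gripper_width: 0.0001
grip_force: 2.1
```

```bash
python3 -m inch '[[0.07,0,0.19,0,0,0,0],[0.14,0,0.38,0,0,0,0],[0.21,0,0.56,0,0,0,0],[0.28,0,0.75,0,0,0,0],[0.35,0,0.94,0,0,0,0]]'
```

```text
t: 17.42
tcp_pos: [0.4638, -0.0284, 0.0666]
orientation: [-180.0, -70.0, 95.5]
ft_force: [-1.3, -4.2, 0.9]
gripper_width: -0.0003
grip_force: 2.0
```

```bash
python3 -m inch '[[0.07,0,0.19,0,0,0,0],[0.14,0,0.38,0,0,0,0],[0.21,0,0.56,0,0,0,0],[0.28,0,0.75,0,0,0,0],[0.35,0,0.94,0,0,0,0]]'; python3 - <<'E'
from h import *
o=get_obs();print(o["tcp_pos"]);a=cams.snapshot("side")[150:300,180:380];b=cams.snapshot("wrist");cv2.imwrite("pics/w8.png",b);cv2.imwrite("pics/v8.png",np.hstack([cv2.resize(a,(400,300)),cv2.resize(b,(400,300))]))
E
```

```text
t: 18.05
tcp_pos: [0.4628, -0.0184, 0.0667]
orientation: [-180.0, -70.0, 95.5]
ft_force: [-2.1, -4.6, 0.3]
gripper_width: 0.0001
grip_force: 2.0
[ 0.46279424 -0.01835632  0.06670696]
```

View pics/v8.png

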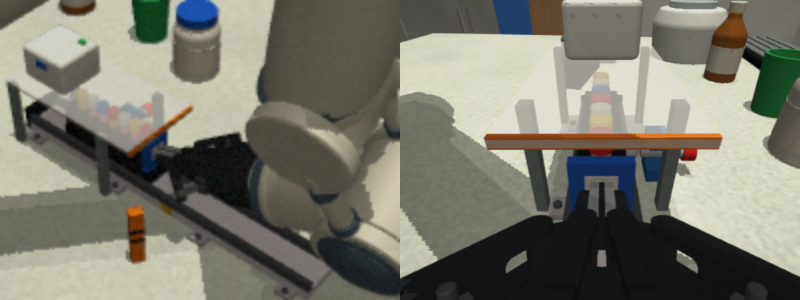

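Plate at (600,185) just short of the guard's edge; sliding at a steady 4.5 N. About 14–38 mm remain, so slower now.

```bash
python3 -m inch '[[0.07,0,0.19,0,0,0,0],[0.14,0,0.38,0,0,0,0],[0.21,0,0.56,0,0,0,0],[0.28,0,0.75,0,0,0,0],[0.35,0,0.94,0,0,0,0]]'
```

```text
t: 18.77
tcp_pos: [0.462, -0.0085, 0.0667]
orientation: [180.0, -70.0, 95.6]
ft_force: [2.2, -5.0, -0.6]
gripper_width: 0.0002
grip_force: 2.4
```

```bash
python3 -m inch '[[0.03,0,0.09,0,0,0,0],[0.07,0,0.19,0,0,0,0],[0.1,0,0.28,0,0,0,0]]'
```

```text
t: 19.15
tcp_pos: [0.4616, -0.0055, 0.0667]
orientation: [-180.0, -70.0, 95.5]
ft_force: [1.2, -2.6, -0.5]
gripper_width: -0.0
grip_force: 1.8
```

```bash
python3 -m inch '[[0.03,0,0.09,0,0,0,0],[0.07,0,0.19,0,0,0,0],[0.1,0,0.28,0,0,0,0]]'
```

```text
t: 19.52
tcp_pos: [0.4612, -0.0024, 0.0668]
orientation: [-180.0, -70.0, 95.5]
ft_force: [0.2, 0.5, 0.1]
gripper_width: -0.0001
grip_force: 0.1
```

```bash
cat > cap.py <<'E'
from h import *
o=get_obs();print(o["ft_force"].round(2),o["grip_force"])
for k in range(2):
    f=cams.snapshot("top");h=cv2.cvtColor(f,cv2.COLOR_BGR2HSV)
    m=(cv2.inRange(h,(0,110,40),(6,255,255))|cv2.inRange(h,(174,110,40),(180,255,255)))[203:222,225:247]
    w=m/255*f[203:222,225:247,2]; v,u=np.mgrid[203:222,225:247]; print("cap",(u*w).sum()/w.sum(),(v*w).sum()/w.sum())
E
python3 cap.py; python3 - <<'E'
from h import *
for n in("top0","top7"):
    f=cv2.imread(f"pics/{n}.png");h=cv2.cvtColor(f,cv2.COLOR_BGR2HSV)
    m=(cv2.inRange(h,(0,110,40),(6,255,255))|cv2.inRange(h,(174,110,40),(180,255,255)))[203:222,225:247]
    w=m/255*f[203:222,225:247,2]; v,u=np.mgrid[203:222,225:247]; print(n,(u*w).sum()/w.sum(),(v*w).sum()/w.sum())
E
```

```text
[0.22 0.5  0.07] 0.08402825711527839
cap 236.5870938628159 211.48962093862815
cap 236.50698324022346 211.74767225325886
top0 236.5050320219579 212.4089661482159
top7 236.47428311333636 211.35776058261266
```

The force fell off and the cap is part-way back, so it is entering the notch. I'll push on in small steps until it resists.

```bash
python3 -m inch '[[0.02,0,0.05,0,0,0,0],[0.03,0,0.09,0,0,0,0]]'; python3 cap.py
```

```text
t: 19.88
tcp_pos: [0.4611, -0.0016, 0.0667]
orientation: [-180.0, -70.0, 95.5]
ft_force: [-0.8, 0.3, -0.2]
gripper_width: 0.0001
grip_force: 0.0
[-0.75  0.26 -0.22] 0.0
cap 236.4977973568282 212.40704845814977
cap 236.49582417582417 212.40483516483516
```

```bash
python3 -m inch '[[0.02,0,0.05,0,0,0,0],[0.03,0,0.09,0,0,0,0]]'; python3 cap.py
```

```text
t: 20.23
tcp_pos: [0.4611, -0.0007, 0.0667]
orientation: [-180.0, -70.0, 95.5]
ft_force: [0.2, 1.7, 0.8]
gripper_width: 0.0002
grip_force: 0.0
[0.2  1.66 0.84] 0.0
cap 236.49294532627866 212.4100529100529
cap 236.49603524229076 212.40748898678413
```

The cap is back exactly at its start position (212.41) and the fingers carry no force: the pin has clicked in. Backing out the way I came.

```bash
python3 -m inch '[[-0.35,0,-0.94,0,0,0,0],[-1.04,0,-2.81,0,0,0,0],[-2.07,0,-5.63,0,0,0,0],[-3.45,0,-9.38,0,0,0,0],[-4.8,0,-13.1,0,0,0,0],[-5,0,-14,0,0,0,0],[-1,0,-15,0,0,0,0],[2,0,-16,0,0,0,0],[2,0,-16,0,0,0,0],[2,0,-16,0,0,0,0]]'; python3 cap.py; python3 - <<'E'
from h import *
a=cams.snapshot("side")[110:320,150:430];b=cams.snapshot("top")
cv2.imwrite("pics/v9.png",np.hstack([cv2.resize(a,(400,300)),cv2.resize(b[130:290,80:360],(400,300))]))
E
```

```text
t: 21.58
tcp_pos: [0.4748, -0.1438, 0.1398]
orientation: [-179.9, -70.0, 95.5]
ft_force: [0.0, -0.9, 0.5]
gripper_width: 0.0
grip_force: 0.0
[ 0.03 -0.86  0.54] 0.0
cap 236.4997830802603 212.40867678958784
cap 236.49652173913043 212.40608695652173
```

View pics/v9.png

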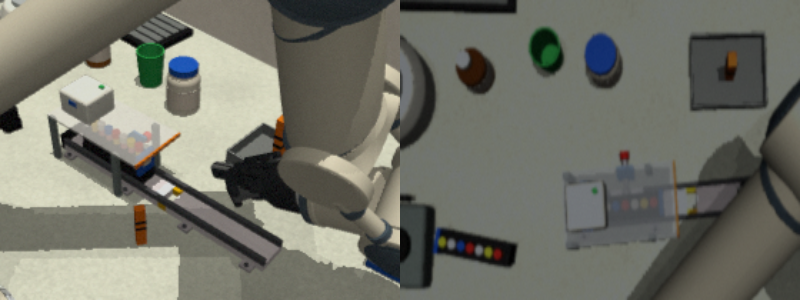

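The carrier sits under the guard (side half (145,160), top half (635,203)), the post stands in the tray (733,65), the bystanders I can see are where they were, and the arm is clear.

```bash
python3 -c "
from rig import workorder
print(workorder.hand_in())"
```

```text
the job is handed in; nothing more can be done
None
```

I handed the job in at about 22 s: the larger orange stop stands in the grey tray, and the carrier is under the guard with the index pin clicked in (its red cap is back at its start position). I felt no contact with the guard, and the bystanders in view had not moved.

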